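# Load a jar through the sprung gate of a jar rack

### The arm

A 6-joint arm with a two-finger parallel gripper is mounted at the origin on a cart in front of the work surface, level with it; the furniture and walls round the work are solid. World frame = base frame: x ahead of the robot, y to its left, z up, the work surface at z = 0. Lengths are in m, angles in rad, forces in N, time in s.
With the tool pointing down it reaches from about 0.25 to 0.725 m from the base axis. Payload 4 kg.
Tool frame: the origin (TCP) lies between the finger pads; the fingertips stand 25 mm ahead of it and the grasp point (between the pads) lies 6 mm ahead of it; z points along the fingers, y is the line along which they close (so a half turn about z gives the same grasp; the last joint's range is limited). The gripper opens to 85 mm and grips with 20 to 120 N. Pads are 22 mm wide; open, the fingers measure 114 mm over their backs; the gripper's body (76 mm by 85 mm) begins 54 mm behind the grasp point. The pads swing forward as they close: fully open they stand 13 mm farther back than shut.
Start: joints at [1.191, 0.241, 0.005, 1.335, 0, 1.571], TCP at [0.185, 0.464, 0.256] pointing down, gripper open.
Joint ranges: [-2.72, 2.72], [-1.05, 1.87], [-1.09, 1.28], [-1.99, 2.15], [-1.42, 1.44], [-3.14, 3.14]. Speed limits (rad/s): [2.79, 2.79, 3.14, 3.14, 3.14, 3.14].

### API

Orientations are given as a unit quaternion [x, y, z, w].
In Python, from workcell import bot gives the robot as it stands. The module is installed in compiled form; this text tells all that it offers.
- The arm moves only by the shell command python3 -m pendant 'ROWS'. ROWS is JSON, one flat list of numbers, 7 for each row, row after row: the shift along the tool's x, y, z normalised to -1 to 1, where 1 is 0.5 m, then the turn, a rotation vector about the tool's x, y, z normalised to -1 to 1, where 1 is 180 degrees, then the opening, from 0 (shut) to 1 (fully open). In form: [tx, ty, tz, ax, ay, az, fingers, tx, ty, tz, ax, ay, az, fingers, ...]. A call has exactly 10 rows; each row is the pose to reach, as a shift and turn from the pose commanded when the call began, along the tool's axes at that moment, turning the shorter way round; what a row does not reach only later rows make up. A row lasts 1/12 s, in which the tool goes at most 41.7 mm and 7.16 degrees, less where a joint would pass 70% of its speed; a pose out of reach is approached as far as the arm can. A call with a number of a shift or a turn outside -1 to 1 is refused whole. A call with a gripper value outside its range is refused whole. The fingers move at their own pace and stop on an object; the grip force is fixed at half the most. Time passes only in rows, so rows that repeat a pose let the fingers close, or fill a call up. It gives the time, the measured TCP pose, the force, the opening and the grip force at its end, in the units of the state.
- bot.get_obs(): the state, without advancing time (a new reading comes with each control period).
- bot.camera(name): name is "scene" or "side" or "wrist"; returns a dict with "pixels" (384x512x3 uint8, red, green, blue), "mtx" (3x3 intrinsics, pixels), "cam_to_world" (4x4, takes a point from camera to world coordinates); the wrist camera has in their place "hand_eye" (4x4, takes a point from camera to tool coordinates, whose origin is the TCP and whose axes are the flange's). Camera axes: x right, y up, looking along -z (the intrinsics and any distortion apply to the point x, -y, -z); pixel columns grow to the right and rows downward; lengths in m; the calibration is good to about 2 mm. A picture is of the moment at which its call begins: read the wrist's pose just before it. There is no depth.
- bot.job_done(): hands the job in; it is judged then, once.
The state is a dict: "clock": time; "joint_pos": joint angles; "joint_vel": joint speeds; "tau": joint torques, N m; "eef_pos": TCP position; "tool_rot": TCP orientation; "ft_force": force on the tool from outside, world axes, zero at the start; "ft_torque": the same for the moment, N m; "grip_width": finger opening in m; "grasp_force": force on a finger pad.
Only numpy, scipy, OpenCV 4.12 (cv2) and the standard library are available. Lean on these libraries where they do the work, as an engineer would, in place of code of your own. Each camera call takes 0.05 s, during which the arm holds its last target. There are 200 camera calls.

### The job

Put the loose white-lidded salt jar away in the jar rack: stand it on the rack's front porch, push it in through the sprung one-way gate and on, gently, until the row inside comes up firm and the sprung pad at the back gives about half a centimetre (never ram it past 8 mm). Then draw back and leave the jar upright inside, the row still touching the pad and both gate leaves shut behind it; leave the tub, the mustard bottle and the yellow-lidded spice jar where they stand.

Things in the scene. Friction and masses are not known exactly. Their poses are not given: they have to be found in the camera images.
- jar: the loose salt jar: clear glass, white lid; body 45 mm across up to 60 mm high, lid 41 mm across up to 86 mm; about 0.15 kg; origin at the centre of its underside, z up its axis; light: pushed above mid-height (about 60 mm) against the gate it tips over
- rack: the jar rack, fixed: sage-green sheet-metal channel 98 mm high on a wooden base 290 x 76 mm. Origin on the worktop under the middle of its gate; x runs into the lane (away from the porch), y to the left looking in, z up. Base from x -82 to 208 mm. Inside stand two more jars of the same kind, loosely, not touching the gate
- porch (a point): where a jar stands ready, clear of the gate: rack x -42 mm, y 0, on the porch floor 6 mm above the worktop. Porch: x -82 to -10 mm, open above, between low lead-in rails (top 24 mm high) whose inner faces are 70 mm apart at x -76 and narrow to 49 mm at x -9
- gate (a point): middle of the gate at floor height (rack x 0, 6 mm up). Posts at x -10 to -2 mm stand 49 mm apart, as wide as the lane behind. Lips overhead, 95.5 to 98 mm high, leave a slot 34 mm wide along the middle up to x 66 mm, in which narrow closed fingers can travel while pushing; from there a solid cover to the back. No jar can be put in from above
- cover (a point): middle of the solid rear cover's top (rack x 132 mm, 98 mm high). Under it, out of sight, is the back stop with its sprung pad, clamped at a place that differs from time to time: with the row of three jars closed up and just touching the pad, the new jar's axis stands at rack x 29 to 64 mm. Only feel (or the pad's reading) tells
- gate_left (a joint): left gate leaf, steel, 10 to 80 mm high, hinged upright at rack x 0, y +29 mm, reaching in to y +14; 0 = shut, to 1.6 rad as it swings into the lane. A spring shuts it (0.024 N m; 0.07 wide open), the post stops it outward. The 28 mm between the leaves stays free for a finger. Once the jar's axis is past x 22 mm they shut behind it; passing takes up to about 12 N
- gate_right (a joint): right gate leaf, the mirror image, hinged at y -29 mm; 0 = shut, grows to 1.6 rad inward
- pad (a joint): sprung pad of the back stop: 0 = free, grows (m) as the row is pushed against it, end at 14 mm; 1.2 N per mm, no preload. Firmly home is 4 to 8 mm while pushing: about 9 to 15 N at the fingers (11 to 12 N is a good place to stop), where sliding the row alone takes 2 to 4 N. Let go, it pushes the row back a little and stays pressed by a millimetre or two
- tub: bystander: white plastic tub, 98 mm across, 94 mm high, origin at the centre of its underside
- mustard: bystander: mustard squeeze bottle, 43 x 62 x 175 mm high, origin at the centre of its underside
- spice: bystander: small spice jar with a yellow lid, 42 mm across, 96 mm high, origin at the centre of its underside
Things that resemble listed ones, but are neither listed nor needed, are in the scene too. What is shaped like the jar but green or turquoise is not meant.

How it is judged:
On the way, in this order (a step that is already met when the one before it is completed fails the run):
1. the jar, upright on the rack floor, is pushing both gate leaves open (value of joint each of gate_left, gate_right above 0.5 rad and x of jar in the frame of rack between -0.025 and 0.025 m and z of jar in the frame of rack below 0.01 m and angle between jar's own z axis and vertical below 0.15 rad), for 0.05 s.
2. the jar is behind the gate, both leaves are shut and the row is firmly home: pad pressed by 4 mm or more (value of joint pad above 0.004 m and value of joint each of gate_left, gate_right below 0.1 rad and x of jar in the frame of rack above 0.024 m), for 0.15 s.
At the end, for the whole second after the job is handed in: The jar stands upright (within 0.08 rad) and at rest on the lane floor behind the gate, its axis 24 to 75 mm past the gate line and within 6 mm of the lane's middle; both leaves are shut (within 0.08 rad); the row still touches the pad (pressed by 0.3 to 8 mm) (x of jar in the frame of rack between 0.024 and 0.075 m and y of jar in the frame of rack between -0.006 and 0.006 m and z of jar in the frame of rack between 0.003 and 0.01 m and angle between jar's own z axis and vertical below 0.08 rad and linear speed of jar below 0.01 m/s and value of joint each of gate_left, gate_right below 0.08 rad and value of joint pad between 0.0003 and 0.008 m).
It fails at once if the row is rammed: the pad is pressed by more than 8 mm (value of joint pad above 0.008 m).
It fails at once if the fingers strike or force the rack with more than 25 N (contact force between the fingers and rack above 25 N).
It fails at once if the jar is knocked over (angle between jar's own z axis and vertical above 0.6 rad).
It fails at once if a bystander is moved by more than 20 mm (distance of any of tub, mustard, spice from where it was at the start of the episode above 0.02 m).
It also fails if it takes over 69 s, if anything falls off the work surface, if the arm or the gripper's body presses on something with over 40 N, if the wrist force passes 120 N, or if a joint passes its speed limit or range.

## Working session

There is one attempt and no reset: what is moved stays moved. The work goes in short steps, Python scripts to look and compute and a shell command to move; the robot and the scene stay as the last step left them, time stands still between calls to the robot, and variables do not carry over. Pictures are saved under pics/ and viewed, at most 10 in all, crops included, and the job is handed in when it is done.

```bash
mkdir -p pics; cat > h.py <<'E'
import numpy as np, cv2
from workcell import bot
from scipy.spatial.transform import Rotation as R
def grab(n,f):
    o=bot.get_obs(); c=bot.camera(n)
    M=c.get("cam_to_world")
    if M is None:
        T=np.eye(4);T[:3,:3]=R.from_quat(o["tool_rot"]).as_matrix();T[:3,3]=o["eef_pos"];M=T@c["hand_eye"]
    cv2.imwrite(f"pics/{f}.png",c["pixels"][:,:,::-1]); np.savez(f"pics/{f}.npz",M=M,K=c["mtx"]); return c
def ray(f,uv):
    d=np.load(f"pics/{f}.npz");x=np.linalg.inv(d["K"])@[uv[0],uv[1],1]
    return d["M"][:3,3],d["M"][:3,:3]@[x[0],-x[1],-x[2]]
def plane(f,uv,z):
    o,v=ray(f,uv);return o+v*(z-o[2])/v[2]
def tri(f,a,g,b):
    o,v=ray(f,a);p,w=ray(g,b)
    s=np.linalg.lstsq(np.c_[v,-w],p-o,rcond=None)[0]
    A=o+v*s[0];B=p+w*s[1];return (A+B)/2,np.linalg.norm(A-B)
def proj(f,P):
    d=np.load(f"pics/{f}.npz");q=np.linalg.inv(d["M"])@[*P,1];x=d["K"]@[q[0],-q[1],-q[2]];return x[:2]/x[2]
E
python3 - <<'E'
from h import *
for n in("scene","side","wrist"):
    c=grab(n,n+"0")
    print(n,{k:(np.round(v,3).tolist()) for k,v in c.items() if k!="pixels"})
a,b=[cv2.imread(f"pics/{n}0.png") for n in("scene","side")]
o=bot.get_obs();print(o)
E
```

```text
scene {'mtx': [[472.869, 0.0, 257.994], [0.0, 472.869, 193.656], [0.0, 0.0, 1.0]], 'cam_to_world': [[0.794, 0.423, -0.436, -0.006], [-0.607, 0.538, -0.584, -0.814], [-0.013, 0.729, 0.685, 0.967], [0.0, 0.0, 0.0, 1.0]]}
side {'mtx': [[353.118, 0.0, 254.872], [0.0, 353.118, 193.243], [0.0, 0.0, 1.0]], 'cam_to_world': [[-0.934, 0.238, -0.267, 0.316], [-0.357, -0.649, 0.672, 0.547], [-0.013, 0.722, 0.691, 0.697], [0.0, 0.0, 0.0, 1.0]]}
wrist {'mtx': [[320.129, 0.0, 254.224], [0.0, 320.129, 193.672], [0.0, 0.0, 1.0]], 'hand_eye': [[0.001, 0.963, 0.269, 0.068], [1.0, -0.001, 0.0, 0.001], [0.0, 0.269, -0.963, -0.118], [0.0, 0.0, 0.0, 1.0]]}
{'clock': 0.15, 'joint_pos': array([ 1.19098642e+00,  2.41266651e-01,  4.04216227e-03,  1.33521044e+00,
       -2.09880250e-06,  1.57080713e+00]), 'joint_vel': array([-0.0006451 , -0.00052214,  0.00480427, -0.0004677 ,  0.00124342,
        0.00119963]), 'tau': array([ 1.07915759e-03, -3.72635329e+01,  2.52638626e+01,  1.23701262e-02,
        3.10106577e-05, -1.35554821e-06]), 'eef_pos': array([0.18520989, 0.46395997, 0.25560732]), 'tool_rot': array([ 1.88770800e-01,  9.82020832e-01, -8.04769749e-04, -1.53620750e-04]), 'ft_force': array([ 0.00897924, -0.37864327,  0.17697547]), 'ft_torque': array([ 0.03922069,  0.00937256, -0.00576199]), 'grasp_force': 0.0, 'grip_width': 0.08552788721984851}
```

View pics/scene0.png

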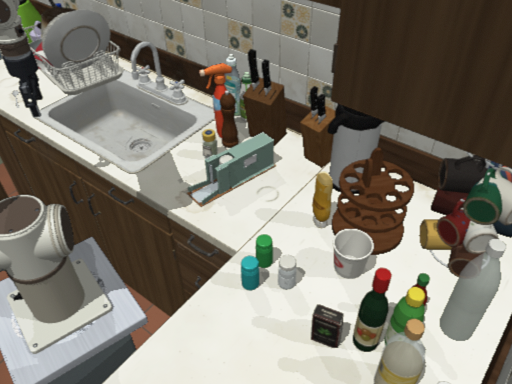

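View pics/side0.png

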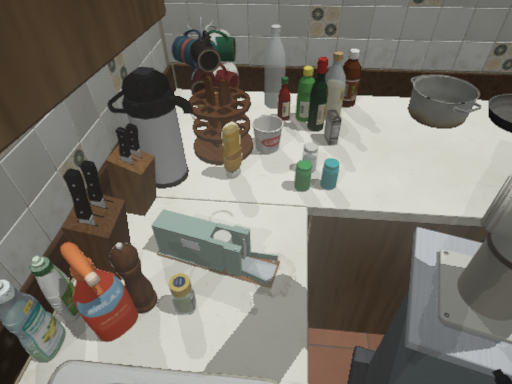

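Scene candidates: white-lidded clear jar at (288,271), turquoise at (250,272), green at (264,250). The white one fits because green and turquoise are excluded. In the side view it is at (310,157). The rack's porch faces the robot, near (200,190) in scene and (262,268) in side. I'll confirm with an enlarged crop.

```bash
python3 - <<'E'
import cv2,numpy as np
s=cv2.imread("pics/scene0.png");d=cv2.imread("pics/side0.png")
r=lambda i,x,y,w,h,W,H:cv2.resize(i[y:y+h,x:x+w],(W,H),interpolation=cv2.INTER_CUBIC)
a=r(s,180,125,100,80,400,320); b=r(d,145,205,140,80,400,229)
e=r(s,235,230,70,60,400,343)[:,:]; f=r(d,285,135,70,60,400,343)
L=np.vstack([a,b]);Rr=np.vstack([r(s,235,230,70,60,320,274),r(d,285,135,70,60,320,274)])
H=549;Rr=np.vstack([Rr,np.zeros((1,320,3),np.uint8)])
cv2.imwrite("pics/crop.png",np.hstack([L,Rr]))
E
```

```text
(no output)
```

View pics/crop.png

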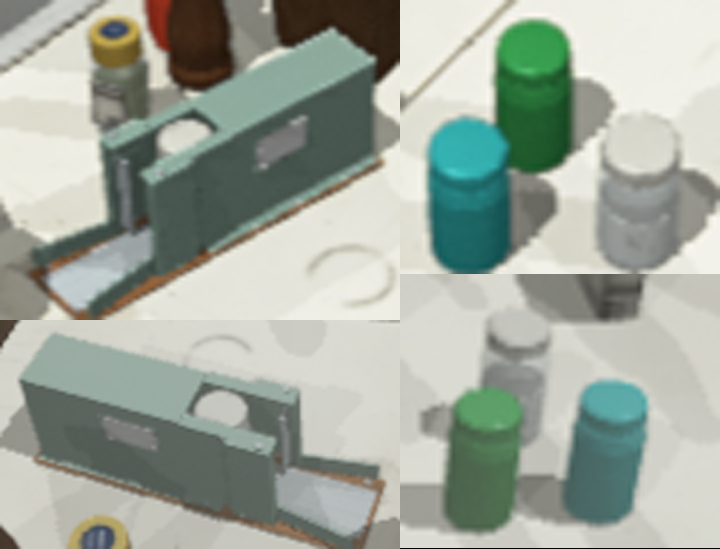

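```bash
python3 - <<'E'
from h import *
np.set_printoptions(precision=4,suppress=True)
print("lid",tri("scene0",(287.5,262.4),"side0",(310.8,147.5)), plane("scene0",(287.5,262.4),.086),plane("side0",(310.8,147.5),.086))
for n,a,b,z in [("gateR",(217,169.5),(249.3,228.8),.098),("gateL",(206,160.5),(241,247),.098),("backR",(274.5,140.5),(164,210),.098),("backL",(263,132.5),(152.7,226),.098),("porchR",(201.25,204.2),(279,262),.006),("porchL",(188.75,193),(271,284),.006)]:
    print(n,tri("scene0",a,"side0",b),plane("scene0",a,z)[:2],plane("side0",b,z)[:2])
for n,uv in [("tub",(352,253)),("mustard",(322,222)),("spice",(209,150))]: print(n,plane("scene0",uv,0.04)[:2])
for n,uv in [("turq",(250,263)),("green",(264,242))]: print(n,plane("scene0",uv,0.086)[:2])
E
```

```text
lid (array([ 0.4701, -0.2889,  0.0791]), np.float64(0.0012341080630189274)) [ 0.4658 -0.2931  0.086 ] [ 0.469 -0.28   0.086]
gateR (array([0.5168, 0.0781, 0.0995]), np.float64(0.0023753913445975017)) [0.5163 0.0793] [0.5185 0.0764]
gateL (array([0.5143, 0.1313, 0.0998]), np.float64(0.002973914392065548)) [0.5137 0.1329] [0.5165 0.1294]
backR (array([0.7323, 0.0881, 0.0937]), np.float64(0.0025172917958904873)) [0.7303 0.0844] [0.7278 0.0921]
backL (array([0.729 , 0.1413, 0.095 ]), np.float64(0.002607831655302455)) [0.7282 0.1388] [0.7254 0.144 ]
porchR (array([0.448 , 0.0735, 0.0047]), np.float64(0.00247695503529739)) [0.4487 0.0724] [0.4465 0.0748]
porchL (array([0.4452, 0.1366, 0.0053]), np.float64(0.00029618839645354313)) [0.445  0.1359] [0.4449 0.1371]
tub [ 0.6376 -0.3428]
mustard [ 0.6516 -0.2176]
spice [0.5846 0.2347]
turq [ 0.3951 -0.2401]
green [ 0.4611 -0.2091]
```

The crop confirms the white-lidded jar at scene (288,262), with the green and turquoise look-alikes beside it. The rack measurements agree with the given sizes: length about 287 mm and top 97–100 mm. The lane's x axis is yawed about 0.04 rad in world, and the gate is near (0.5255, 0.105). I'll move above the jar now.

```bash
python3 -m pendant '[-0.54,-0.594,0,0,0,0,0.8,-0.54,-0.594,0,0,0,0,0.8,-0.54,-0.594,0,0,0,0,0.8,-0.54,-0.594,0,0,0,0,0.8,-0.54,-0.594,0,0,0,0,0.8,-0.54,-0.594,0,0,0,0,0.8,-0.54,-0.594,0,0,0,0,0.8,-0.54,-0.594,0,0,0,0,0.8,-0.54,-0.594,0,0,0,0,0.8,-0.54,-0.594,0,0,0,0,0.8]'; python3 -c "
from h import *
print(bot.get_obs()['joint_pos'])"
```

```text
clock: 0.98
eef_pos: [0.3262, 0.0855, 0.2564]
tool_rot: [0.19, 0.982, -0.0, 0.0]
ft_force: [-0.9, -0.2, -0.1]
grip_width: 0.0683
grasp_force: 0.0
[ 2.57180007e-01 -8.61691479e-02 -3.54135837e-01  1.30248038e+00
 -9.30440302e-04  6.39300393e-01]
```

```bash
python3 -m pendant '[-0.54,-0.59,0,0,0,0,0.8,-0.54,-0.59,0,0,0,0,0.8,-0.54,-0.59,0,0,0,0,0.8,-0.54,-0.59,0,0,0,0,0.8,-0.54,-0.59,0,0,0,0,0.8,-0.54,-0.59,0,0,0,0,0.8,-0.54,-0.59,0,0,0,0,0.8,-0.54,-0.59,0,0,0,0,0.8,-0.54,-0.59,0,0,0,0,0.8,-0.54,-0.59,0,0,0,0,0.8]'; python3 -c "
from h import *
grab('wrist','w1');print(bot.get_obs()['eef_pos'])
o=bot.get_obs();grab('side','s1')
print(proj('w1',(.468,-.289,.086)))"
```

```text
clock: 1.82
eef_pos: [0.468, -0.2895, 0.2554]
tool_rot: [0.19, 0.982, -0.0, 0.0]
ft_force: [0.5, -0.2, 0.4]
grip_width: 0.0681
grasp_force: 0.0
[ 0.46912896 -0.29227282  0.25484965]
[254.33779498 180.86894697]
```

View pics/w1.png

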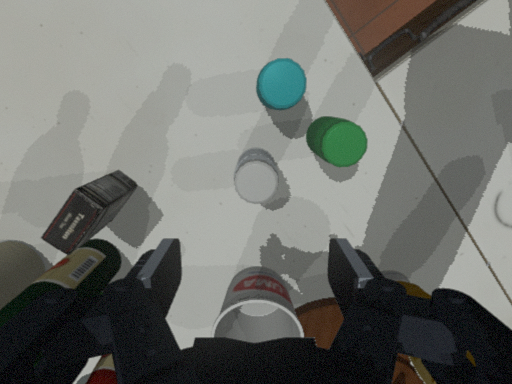

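The wrist view shows the white lid at (256,181), matching the prediction of (254,181). Green is at (344,143), turquoise at (281,84) and the tub at (258,315). I'll descend.

```bash
python3 -m pendant '[0,0.004,0.1,0,0,0,0.78,0,0.004,0.2,0,0,0,0.78,0,0.004,0.25,0,0,0,0.78,0,0.004,0.3,0,0,0,0.78,0,0.004,0.34,0,0,0,0.78,0,0.004,0.37,0,0,0,0.78,0,0.004,0.39,0,0,0,0.78,0,0.004,0.396,0,0,0,0.78,0,0.004,0.396,0,0,0,0.78,0,0.004,0.396,0,0,0,0.78]'; python3 -c "
from h import *
grab('wrist','w2');c=grab('side','s2')"
```

```text
clock: 2.75
eef_pos: [0.4687, -0.2838, 0.0592]
tool_rot: [0.189, 0.982, -0.0, 0.001]
ft_force: [-0.4, 0.3, -0.6]
grip_width: 0.0668
grasp_force: 0.0
```

View pics/w2.png

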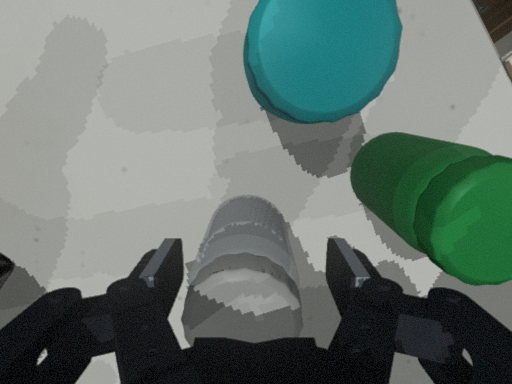

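```bash
python3 -c "
from h import *
p=bot.get_obs()['eef_pos'];print(p)
for z in(.086,.060,.0): print(proj('w2',(p[0],p[1],z)),[proj('w2',(p[0]+s*.929*r,p[1]-s*.371*r,z)) for s,r in((1,.0205),(-1,.0205),(1,.0225),(-1,.0225))])
for n in range(3): pass
im=cv2.imread('pics/w2.png')[180:370,170:340];cv2.imwrite('pics/c2.png',cv2.resize(im,None,fx=3,fy=3))"
```

```text
[ 0.46909312 -0.28418114  0.05971187]
[251.74388535 319.04891027] [array([251.7570738 , 369.32563483]), array([251.72924999, 263.25628149]), array([251.758291  , 373.96583585]), array([251.72773573, 257.48361608])]
[252.25104957 278.08095332] [array([252.24133957, 320.82292334]), array([252.26161304, 231.58217693]), array([252.24043408, 324.80871034]), array([252.26269355, 226.82595194])]
[252.90919882 224.91665489] [array([252.88366993, 256.48890215]), array([252.93626578, 191.44223593]), array([252.88125676, 259.47333258]), array([252.93899402, 188.06814349])]
```

View pics/c2.png

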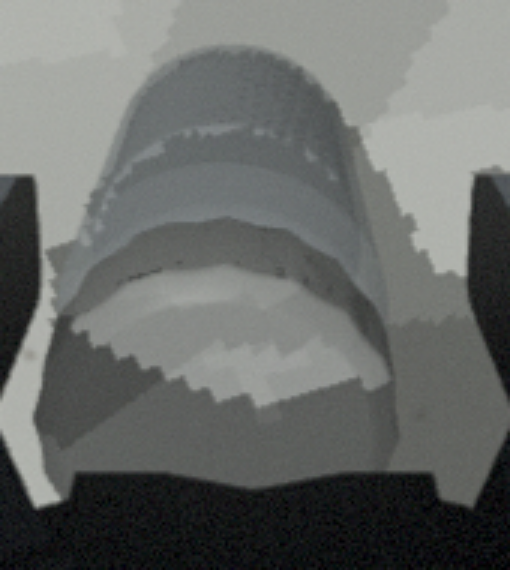

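Enlarged: the jar sits about 4 mm toward −tool y (lid centre column 242 against 252 expected) and about 3 mm toward −tool x (rows 5 px low). I'll correct that and close.

```bash
python3 -m pendant '[-0.006,-0.008,0.008,0,0,0,0.78,-0.006,-0.008,0.008,0,0,0,0.78,-0.006,-0.008,0.008,0,0,0,0.78,-0.006,-0.008,0.008,0,0,0,0.3,-0.006,-0.008,0.008,0,0,0,0.3,-0.006,-0.008,0.008,0,0,0,0.3,-0.006,-0.008,0.008,0,0,0,0.3,-0.006,-0.008,0.008,0,0,0,0.3,-0.006,-0.008,0.008,0,0,0,0.3,-0.006,-0.008,0.008,0,0,0,0.3]'
```

```text
clock: 3.68
eef_pos: [0.4698, -0.2889, 0.0547]
tool_rot: [0.189, 0.982, -0.0, 0.0]
ft_force: [-0.4, -0.3, 4.0]
grip_width: 0.0438
grasp_force: 61.1
```

```bash
python3 -m pendant '[0,0,-0.04,0,0,0,0.3,0,0,-0.1,0,0,0,0.3,0,0,-0.18,0,0,0,0.3,0,0,-0.25,0,0,-0.03,0.3,0,0,-0.3,0,0,-0.06,0.3,0,0,-0.3,0,0,-0.09,0.3,0,0,-0.3,0,0,-0.12,0.3,0,0,-0.3,0,0,-0.134,0.3,0,0,-0.3,0,0,-0.134,0.3,0,0,-0.3,0,0,-0.134,0.3]'; python3 -c "
from h import *
o=bot.get_obs();M=R.from_quat(o['tool_rot']).as_matrix();print(M,o['joint_pos'])
print(M.T@(np.array([.475,.104,.2])-o['eef_pos'])/.5)"
```

```text
clock: 4.52
eef_pos: [0.4689, -0.2882, 0.2033]
tool_rot: [-0.02, 1.0, 0.001, -0.001]
ft_force: [0.1, -0.4, -1.7]
grip_width: 0.0436
grasp_force: 61.4
[[-0.99919923 -0.03997097 -0.00179604]
 [-0.03997319  0.99920001  0.00121629]
 [ 0.00174598  0.00128711 -0.99999765]] [-5.51114985e-01  3.68735779e-01  4.32070335e-02  1.24743460e+00
  9.57384210e-05 -5.91097868e-01]
[-0.04353987  0.78323342  0.00763095]
```

```bash
python3 -m pendant '[0,0.05,-0.04,0,0,0,0.3,0,0.13,-0.04,0,0,0,0.3,0,0.21,-0.04,0,0,0,0.3,0,0.29,-0.04,0,0,0,0.3,0,0.37,-0.04,0,0,0,0.3,0,0.45,-0.04,0,0,0,0.3,0,0.53,-0.04,0,0,0,0.3,0,0.61,-0.04,0,0,0,0.3,0,0.69,-0.04,0,0,0,0.3,0,0.76,-0.04,0,0,0,0.3]';python3 -m pendant '[0,0.025,0,0,0,0,0.3,0,0.025,0,0,0,0,0.3,0,0.025,0,0,0,0,0.3,0,0.025,0,0,0,0,0.3,0,0.025,0,0,0,0,0.3,0,0.025,0,0,0,0,0.3,0,0.025,0,0,0,0,0.3,0,0.025,0,0,0,0,0.3,0,0.025,0,0,0,0,0.3,0,0.025,0,0,0,0,0.3]'; python3 -c "
from h import *
grab('wrist','w3')
im=cv2.imread('pics/w3.png');cv2.imwrite('pics/c3.png',cv2.resize(im,(800,600)))"
```

```text
clock: 5.35
eef_pos: [0.4529, 0.0933, 0.2239]
tool_rot: [-0.02, 1.0, 0.0, -0.0]
ft_force: [1.2, 0.6, -2.7]
grip_width: 0.0435
grasp_force: 61.6
clock: 6.18
eef_pos: [0.4534, 0.1032, 0.2243]
tool_rot: [-0.02, 1.0, -0.0, 0.0]
ft_force: [-0.9, -0.0, -2.4]
grip_width: 0.0434
grasp_force: 61.7
```

View pics/c3.png

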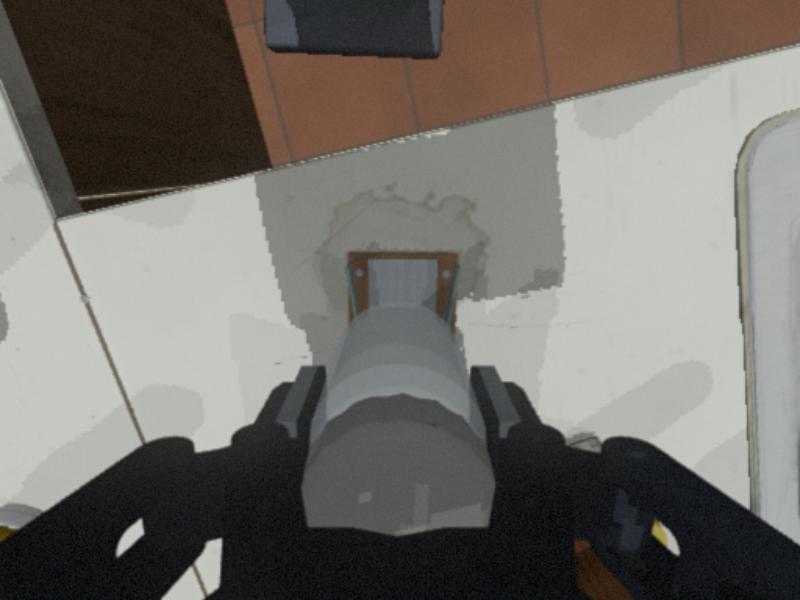

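The wrist view shows the porch's front corners at (349,253) and (459,253) in the 1.5625x enlargement. The jar is held upright, lid centre column about 399.

```bash
python3 -c "
from h import *
np.set_printoptions(precision=4,suppress=True)
s=1.5625
L=plane('w3',(349/s,253/s),.006);Q=plane('w3',(459.5/s,253/s),.006);print(L,Q,np.linalg.norm(L-Q),(L+Q)/2)
v=Q-L;print('yaw',np.arctan2(-v[0],v[1]))
a=plane('w3',(368/s,260/s),.006);b=plane('w3',(437/s,260/s),.006);print(a,b,(a+b)/2)
p=bot.get_obs()['eef_pos'];print(p,proj('w3',(p[0],p[1],.256)),proj('w3',(p[0],p[1],.23)))
y=(L+Q)/2;ex=np.array([1,.04,0])/np.hypot(1,.04)
print('gate',y+.082*ex,'porch',y+.04*ex)"
```

```text
[0.4456 0.0706 0.006 ] [0.4424 0.1456 0.006 ] 0.0750744943962217 [0.444  0.1081 0.006 ]
yaw 0.04176056768960767
[0.4499 0.0836 0.006 ] [0.4479 0.1307 0.006 ] [0.4489 0.1071 0.006 ]
[0.4533 0.1034 0.2243] [252.8342 326.8616] [253.1267 282.8309]
gate [0.5259 0.1114 0.006 ] porch [0.484  0.1097 0.006 ]
```

```bash
python3 -m pendant '[-0.056,0.004,0,0,0,0,0.3,-0.056,0.004,0.05,0,0,0,0.3,-0.056,0.004,0.11,0,0,0,0.3,-0.056,0.004,0.17,0,0,0,0.3,-0.056,0.004,0.22,0,0,0,0.3,-0.056,0.004,0.26,0,0,0,0.3,-0.056,0.004,0.29,0,0,0,0.3,-0.056,0.004,0.31,0,0,0,0.3,-0.056,0.004,0.318,0,0,0,0.3,-0.056,0.004,0.318,0,0,0,0.3]';python3 -c "
from h import *
grab('wrist','w4');grab('side','s4');grab('scene','c4')
s=cv2.imread('pics/c4.png');d=cv2.imread('pics/s4.png');w=cv2.imread('pics/w4.png')
r=lambda i,x,y,w,h,W,H:cv2.resize(i[y:y+h,x:x+w],(W,H),interpolation=cv2.INTER_CUBIC)
cv2.imwrite('pics/m4.png',np.hstack([np.vstack([r(s,150,110,100,75,400,300),r(d,215,200,100,75,400,300)]),r(w,150,100,200,284,400,568)[:, :].copy() if 0 else np.vstack([r(w,150,100,200,150,400,300),r(w,150,234,200,150,400,300)])]))"
```

```text
clock: 7.07
eef_pos: [0.4808, 0.1066, 0.0647]
tool_rot: [-0.021, 1.0, -0.0, -0.001]
ft_force: [0.3, -0.2, -1.7]
grip_width: 0.0435
grasp_force: 61.7
```

View pics/m4.png

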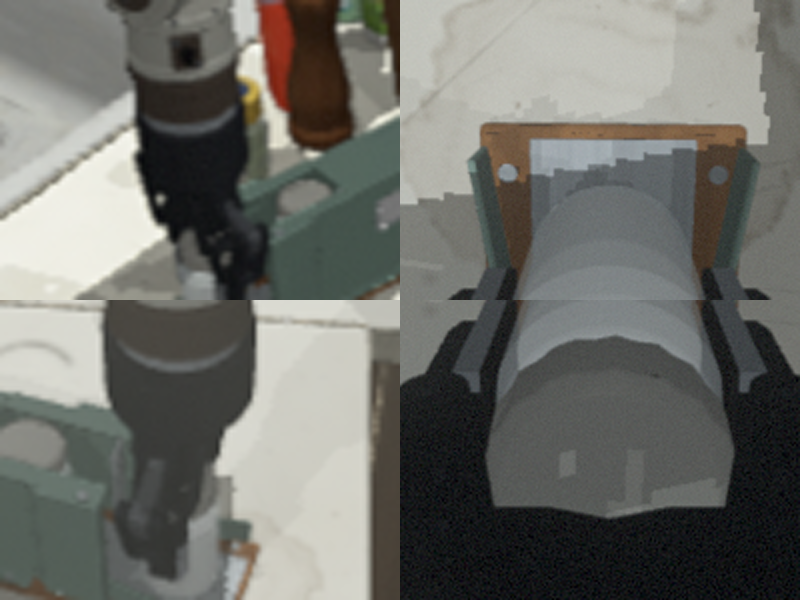

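The jar is between the rails and about 1 mm right of the rack's centre line: porch centre column 613, jar 609. I'll shift 1 mm and set it down.

```bash
python3 -m pendant '[0,0.0025,0.002,0,0,0,0.3,0,0.0025,0.004,0,0,0,0.3,0,0.0025,0.006,0,0,0,0.3,0,0.0025,0.008,0,0,0,0.3,0,0.0025,0.008,0,0,0,0.3,0,0.0025,0.008,0,0,0,0.3,0,0.0025,0.008,0,0,0,0.3,0,0.0025,0.008,0,0,0,0.3,0,0.0025,0.008,0,0,0,0.3,0,0.0025,0.008,0,0,0,0.3]'
```

```text
clock: 8.05
eef_pos: [0.4812, 0.1079, 0.0613]
tool_rot: [-0.021, 1.0, -0.0, 0.0]
ft_force: [0.6, 0.2, -1.9]
grip_width: 0.0434
grasp_force: 61.7
```

```bash
python3 -m pendant '[0,0,0.001,0,0,0,0.3,0,0,0.002,0,0,0,0.3,0,0,0.003,0,0,0,0.3,0,0,0.003,0,0,0,0.3,0,0,0.003,0,0,0,0.3,0,0,0.003,0,0,0,0.3,0,0,0.003,0,0,0,0.3,0,0,0.003,0,0,0,0.3,0,0,0.003,0,0,0,0.3,0,0,0.003,0,0,0,0.3]'
```

```text
clock: 8.88
eef_pos: [0.4812, 0.108, 0.0607]
tool_rot: [-0.021, 1.0, 0.0, 0.0]
ft_force: [-2.6, -0.1, 4.9]
grip_width: 0.0435
grasp_force: 62.4
```

```bash
python3 -m pendant '[0,0,0,0,0,0,0.72,0,0,0,0,0,0,0.72,0,0,0,0,0,0,0.72,0,0,0,0,0,0,0.72,0,0,-0.03,0,0,0,0.72,0,0,-0.08,0,0,0,0.72,0,0,-0.14,0,0,0,0.72,0,0,-0.2,0,0,0,0.72,0,0,-0.24,0,0,0,0.72,0,0,-0.24,0,0,0,0.72]'; python3 -m pendant '[0.01,0,0,0,0,0.039,0,0.03,0,0,0,0,0.078,0,0.05,0,0,0,0,0.117,0,0.07,0,0,0,0,0.156,0,0.08,0,0,0,0,0.195,0,0.09,0,0,0,0,0.234,0,0.096,0,0,0,0,0.273,0,0.096,0,0,0,0,0.312,0,0.096,0,0,0,0,0.351,0,0.096,0,0,0,0,0.39,0]'; python3 -m pendant '[0,0,0,0,0,0.039,0,0,0,0,0,0,0.078,0,0,0,0,0,0,0.11,0,0,0,0,0,0,0.11,0,0,0,0,0,0,0.11,0,0,0,0,0,0,0.11,0,0,0,0,0,0,0.11,0,0,0,0,0,0,0.11,0,0,0,0,0,0,0.11,0,0,0,0,0,0,0.11,0]';python3 -c "
from h import *
o=bot.get_obs();M=R.from_quat(o['tool_rot']).as_matrix();print(M,o['joint_pos'])
grab('wrist','w5');grab('side','s5');grab('scene','c5')
s=cv2.imread('pics/c5.png');d=cv2.imread('pics/s5.png');w=cv2.imread('pics/w5.png')
r=lambda i,x,y,w,h,W,H:cv2.resize(i[y:y+h,x:x+w],(W,H),interpolation=cv2.INTER_CUBIC)
cv2.imwrite('pics/m5.png',np.hstack([np.vstack([r(s,150,110,100,75,400,300),r(d,215,200,100,75,400,300)]),np.vstack([cv2.resize(w,(400,300)),r(w,150,234,200,150,400,300)])]))"
```

```text
clock: 9.72
eef_pos: [0.4842, 0.1086, 0.1846]
tool_rot: [-0.021, 1.0, 0.001, 0.005]
ft_force: [0.2, -0.0, 0.1]
grip_width: 0.0616
grasp_force: 0.0
clock: 10.55
eef_pos: [0.4327, 0.1059, 0.179]
tool_rot: [0.561, 0.828, -0.0, -0.0]
ft_force: [0.2, 0.2, -0.4]
grip_width: -0.0002
grasp_force: 0.0
clock: 11.38
eef_pos: [0.4332, 0.106, 0.1798]
tool_rot: [0.692, 0.722, 0.0, 0.0]
ft_force: [-0.6, -0.0, 0.5]
grip_width: 0.0001
grasp_force: 0.0
[[-4.15903030e-02  9.99134745e-01  8.99104608e-05]
 [ 9.99134749e-01  4.15903021e-02  1.12968612e-05]
 [ 7.54768334e-06  9.03025056e-05 -9.99999996e-01]] [ 2.39982801e-01  1.86129869e-01 -2.71494569e-01  1.11308187e+00
 -1.03973341e-05  1.76917682e+00]
```

View pics/m5.png

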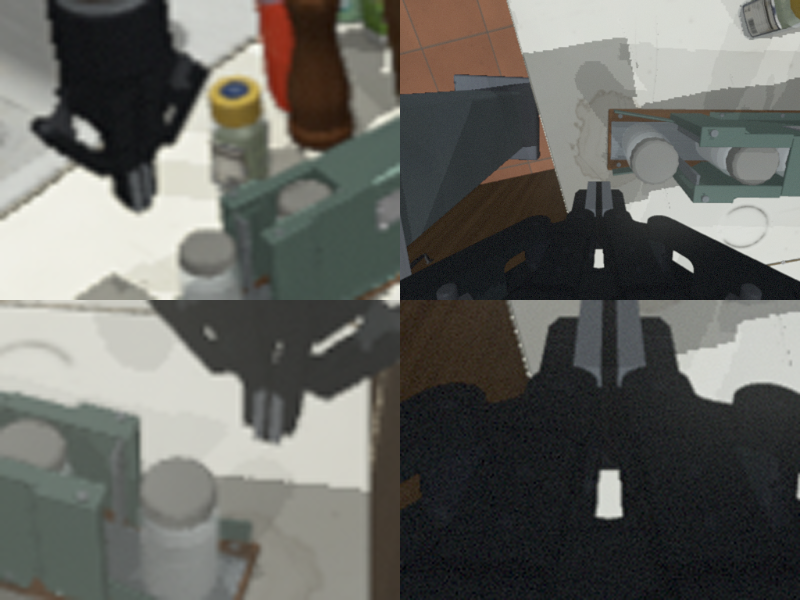

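The jar stands on the porch. Closed, the finger linkages splay out above the tips and would touch the lid if vertical, so I'll lean the tool about 35° with the tip leading.

```bash
python3 -m pendant '[0,-0.03,0,-0.039,0,0,0,0,-0.06,0,-0.078,0,0,0,0,-0.06,0,-0.117,0,0,0,0,-0.06,0,-0.156,0,0,0,0,-0.06,0,-0.194,0,0,0,0,-0.06,0,-0.194,0,0,0,0,-0.06,0,-0.194,0,0,0,0,-0.06,0,-0.194,0,0,0,0,-0.06,0,-0.194,0,0,0,0,-0.06,0,-0.194,0,0,0]';python3 -c "
from h import *
o=bot.get_obs();M=R.from_quat(o['tool_rot']).as_matrix();print(M,o['joint_pos'],o['eef_pos'])
p=o['eef_pos'];f=np.array([.9991,.0417,0])
t=np.array([.405,.1078+.0417*(.405-.481),.054])
print(M.T@(t-p)/.5,M.T@f,M.T@[-.0417,.9991,0])"
```

```text
clock: 12.37
eef_pos: [0.4064, 0.1057, 0.1824]
tool_rot: [0.661, 0.688, 0.218, 0.208]
ft_force: [-0.3, -1.0, -0.1]
grip_width: 0.0
grasp_force: 0.0
[[-0.04051004  0.81774455  0.57415397]
 [ 0.99917835  0.03243535  0.02430171]
 [ 0.0012497   0.57466668 -0.81838661]] [ 0.3816545  -0.22391001 -0.86240946  0.34742769 -0.19248048  1.85421205] [0.40635624 0.10567815 0.18238881]
[-0.002304   -0.1498476   0.20853508] [0.00119216 0.81836114 0.57465062] [ 9.99968358e-01 -1.69379102e-03  3.37615690e-04]
```

```bash
python3 -m pendant '[-0.002,-0.03,0.042,0,0,0,0,-0.002,-0.06,0.084,0,0,0,0,-0.002,-0.09,0.126,0,0,0,0,-0.002,-0.12,0.168,0,0,0,0,-0.002,-0.14,0.195,0,0,0,0,-0.002,-0.15,0.208,0,0,0,0,-0.002,-0.15,0.208,0,0,0,0,-0.002,-0.15,0.208,0,0,0,0,-0.002,-0.15,0.208,0,0,0,0,-0.002,-0.15,0.208,0,0,0,0]';python3 -c "
from h import *
o=bot.get_obs();print(o['joint_pos'],o['eef_pos'],o['ft_force'])
grab('wrist','w6');grab('side','s6');grab('scene','c6')
s=cv2.imread('pics/c6.png');d=cv2.imread('pics/s6.png');w=cv2.imread('pics/w6.png')
r=lambda i,x,y,w,h,W,H:cv2.resize(i[y:y+h,x:x+w],(W,H),interpolation=cv2.INTER_CUBIC)
cv2.imwrite('pics/m6.png',np.hstack([np.vstack([r(s,140,130,100,75,400,300),r(d,215,200,100,75,400,300)]),np.vstack([cv2.resize(w,(400,300)),r(w,200,134,200,150,400,300)])]))"
```

```text
clock: 13.2
eef_pos: [0.404, 0.1047, 0.0536]
tool_rot: [0.661, 0.688, 0.217, 0.208]
ft_force: [-0.4, -0.0, 0.1]
grip_width: -0.0
grasp_force: 0.0
[ 0.38175459  0.12692007 -1.08428449 -0.22322554 -0.19261552  1.85415587] [0.40403054 0.10474965 0.05361322] [-0.35513391 -0.00545418  0.05136974]
```

View pics/m6.png

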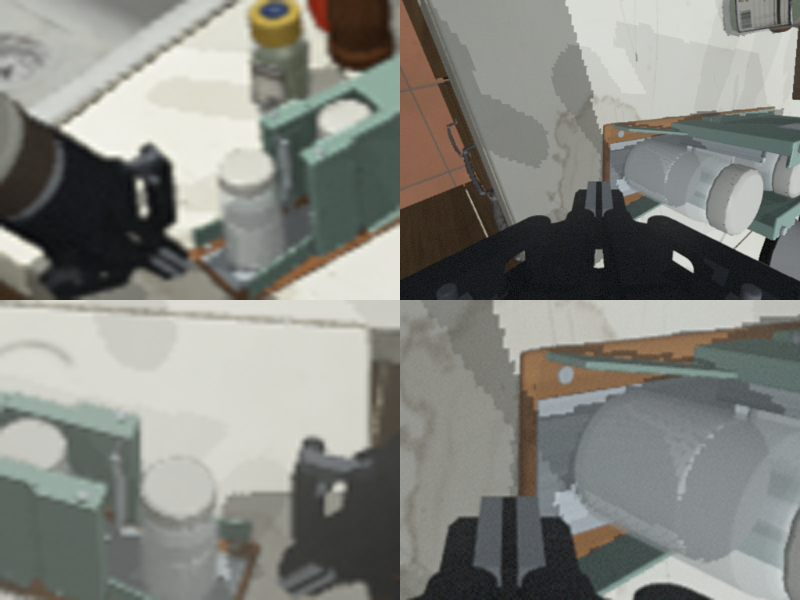

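```bash
python3 -c "
from h import *
for n,a,b in [('knuckle',(181.25,168),(291,236)),('knlow',(183,183),(288,247)),('tip',(187.5,196),(287,271))]: print(n,tri('c6',a,'s6',b))
for z in (.08,.09,.1,.11): print(z,plane('c6',(181.25,168),z),plane('s6',(291,236),z))"
```

```text
knuckle (array([0.41749916, 0.09963072, 0.14195447]), np.float64(0.0007642275892641742))
knlow (array([0.41829635, 0.09418119, 0.09431265]), np.float64(0.011262190529148853))
tip (array([0.42158957, 0.10530584, 0.02792491]), np.float64(0.006774459665088546))
0.08 [0.44883879 0.1681752  0.08      ] [0.42919705 0.04948552 0.08      ]
0.09 [0.44371281 0.15710086 0.09      ] [0.42737025 0.05755437 0.09      ]
0.1 [0.43858682 0.14602651 0.1       ] [0.42554345 0.06562323 0.1       ]
0.11 [0.43346083 0.13495217 0.11      ] [0.42371665 0.07369208 0.11      ]
```

```bash
python3 -m pendant '[0,0.007,-0.01,0,0,0,0,0,0.017,-0.003,0,0,0,0,0.03,0.006,0,0,0,0,0,0.043,0.015,0,0,0,0,0.053,0.022,0,0,0,0,0,0.061,0.028,0,0,0,0,0.069,0.034,0,0,0,0,0,0,0.077,0.039,0,0,0,0,0,0.085,0.045,0,0,0,0,0,0.085,0.045,0,0,0,0]'
```

```text
schema error: expected a multiple of 7 numbers
```

```bash
python3 -m pendant '[0,0.007,-0.01,0,0,0,0, 0,0.017,-0.003,0,0,0,0, 0,0.03,0.006,0,0,0,0, 0,0.043,0.015,0,0,0,0, 0,0.053,0.022,0,0,0,0, 0,0.061,0.028,0,0,0,0, 0,0.069,0.034,0,0,0,0, 0,0.077,0.039,0,0,0,0, 0,0.085,0.045,0,0,0,0, 0,0.085,0.045,0,0,0,0]'; python3 -c "
from h import *
o=bot.get_obs();print(o['ft_force'],o['joint_pos'])"
```

```text
clock: 14.18
eef_pos: [0.4513, 0.1063, 0.0584]
tool_rot: [0.661, 0.688, 0.216, 0.208]
ft_force: [-0.7, 0.1, 0.1]
grip_width: 0.0002
grasp_force: 0.1
[-0.67758651  0.09762836  0.05643007] [ 0.32954687  0.17822005 -0.97791579 -0.17418659 -0.16389845  1.80997745]
```

```bash
python3 -m pendant '[0.0005,0.006,0.004,0,0,0,0, 0.0005,0.012,0.008,0,0,0,0, 0.0005,0.018,0.012,0,0,0,0, 0.0005,0.024,0.016,0,0,0,0, 0.0005,0.03,0.02,0,0,0,0, 0.0005,0.036,0.024,0,0,0,0, 0.0005,0.041,0.028,0,0,0,0, 0.0005,0.045,0.031,0,0,0,0, 0.0005,0.049,0.034,0,0,0,0, 0.0005,0.049,0.034,0,0,0,0]'; python3 -c "
from h import *
o=bot.get_obs();print(o['ft_force'],o['eef_pos'])
grab('wrist','w7');grab('side','s7');grab('scene','c7')
s=cv2.imread('pics/c7.png');d=cv2.imread('pics/s7.png');w=cv2.imread('pics/w7.png')
r=lambda i,x,y,w,h,W,H:cv2.resize(i[y:y+h,x:x+w],(W,H),interpolation=cv2.INTER_CUBIC)
cv2.imwrite('pics/m7.png',np.hstack([np.vstack([r(s,150,130,100,75,400,300),r(d,205,200,100,75,400,300)]),np.vstack([cv2.resize(w,(400,300)),r(w,200,134,200,150,400,300)])]))"
```

```text
clock: 15.02
eef_pos: [0.4783, 0.1074, 0.0572]
tool_rot: [0.661, 0.689, 0.214, 0.206]
ft_force: [-7.5, 0.2, 4.5]
grip_width: 0.0004
grasp_force: 3.4
[-7.50207022  0.24659365  4.53017491] [0.47830485 0.10737044 0.05721938]
```

View pics/m7.png

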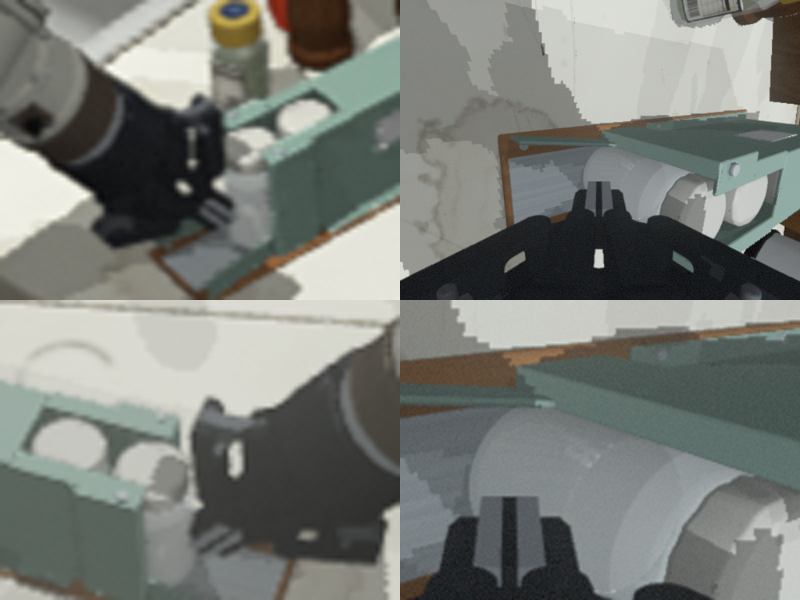

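The jar is upright with its lid inside the posts and the leaves yielding (7.5 N). The knuckle is clear of the lid. I'll go on in small steps.

```bash
python3 -m pendant '[0.0005,0.003,0.002,0,0,0,0, 0.0005,0.006,0.004,0,0,0,0, 0.0005,0.009,0.006,0,0,0,0, 0.0005,0.012,0.008,0,0,0,0, 0.0005,0.015,0.01,0,0,0,0, 0.0005,0.018,0.0125,0,0,0,0, 0.0005,0.021,0.015,0,0,0,0, 0.0005,0.024,0.017,0,0,0,0, 0.0005,0.0245,0.0172,0,0,0,0, 0.0005,0.0245,0.0172,0,0,0,0]'; python3 -c "
from h import *
o=bot.get_obs();print(o['ft_force'],o['eef_pos'])
f=np.array([.9991,.0417,0]);M=R.from_quat(o['tool_rot']).as_matrix();print(M.T@f)"
```

```text
clock: 16.0
eef_pos: [0.4932, 0.1081, 0.0572]
tool_rot: [0.661, 0.689, 0.214, 0.206]
ft_force: [-6.8, -0.3, 5.0]
grip_width: -0.0
grasp_force: 3.6
[-6.76355838 -0.33666283  5.02977707] [0.49319618 0.10811952 0.05719066]
[5.46575993e-04 8.22799428e-01 5.68278543e-01]
```

```bash
python3 -m pendant '[0.0005,0.002,0.0013,0,0,0,0, 0.0005,0.004,0.0027,0,0,0,0, 0.0005,0.006,0.004,0,0,0,0, 0.0005,0.008,0.0053,0,0,0,0, 0.0005,0.01,0.0067,0,0,0,0, 0.0005,0.012,0.008,0,0,0,0, 0.0005,0.013,0.009,0,0,0,0, 0.0005,0.013,0.009,0,0,0,0, 0.0005,0.013,0.009,0,0,0,0, 0.0005,0.013,0.009,0,0,0,0]'; python3 -c "
from h import *
o=bot.get_obs();print(o['ft_force'],o['eef_pos'])
grab('wrist','w8');grab('side','s8');grab('scene','c8')
s=cv2.imread('pics/c8.png');d=cv2.imread('pics/s8.png');w=cv2.imread('pics/w8.png')
r=lambda i,x,y,w,h,W,H:cv2.resize(i[y:y+h,x:x+w],(W,H),interpolation=cv2.INTER_CUBIC)
cv2.imwrite('pics/m8.png',np.hstack([np.vstack([r(s,150,130,100,75,400,300),r(d,205,200,100,75,400,300)]),np.vstack([cv2.resize(w,(400,300)),r(w,200,134,200,150,400,300)])]))"
```

```text
clock: 16.83
eef_pos: [0.5026, 0.109, 0.0579]
tool_rot: [0.661, 0.688, 0.215, 0.207]
ft_force: [-1.6, 0.6, -1.2]
grip_width: -0.0
grasp_force: 1.1
[-1.62914461  0.63146915 -1.22363054] [0.50256064 0.10902579 0.05786334]
```

Force dropped to 1.6 N, so the jar is through the gate. I have viewed 11 pictures, one over the limit of 10, so I'll look at no more and continue by feel.

```bash
python3 -m pendant '[0,0.001,0.0007,0,0,0,0, 0,0.002,0.0014,0,0,0,0, 0,0.003,0.0021,0,0,0,0, 0,0.004,0.0028,0,0,0,0, 0,0.005,0.0035,0,0,0,0, 0,0.006,0.0042,0,0,0,0, 0,0.007,0.0049,0,0,0,0, 0,0.008,0.0056,0,0,0,0, 0,0.009,0.0063,0,0,0,0, 0,0.01,0.007,0,0,0,0]'
```

```text
clock: 17.82
eef_pos: [0.5091, 0.1094, 0.0584]
tool_rot: [0.661, 0.688, 0.216, 0.208]
ft_force: [-2.9, -0.4, 1.8]
grip_width: 0.0001
grasp_force: 1.3
```

```bash
python3 -m pendant '[0,0.001,0.0007,0,0,0,0, 0,0.002,0.0014,0,0,0,0, 0,0.003,0.0021,0,0,0,0, 0,0.004,0.0028,0,0,0,0, 0,0.005,0.0035,0,0,0,0, 0,0.006,0.0042,0,0,0,0, 0,0.007,0.0049,0,0,0,0, 0,0.008,0.0056,0,0,0,0, 0,0.008,0.0056,0,0,0,0, 0,0.008,0.0056,0,0,0,0]'
```

```text
clock: 18.65
eef_pos: [0.5139, 0.1096, 0.0582]
tool_rot: [0.661, 0.688, 0.216, 0.207]
ft_force: [-2.3, 0.5, 1.4]
grip_width: 0.0001
grasp_force: 1.1
```

```bash
python3 -m pendant '[-0.0004,0.001,0.0007,0,0,0,0, -0.0004,0.002,0.0014,0,0,0,0, -0.0004,0.003,0.0021,0,0,0,0, -0.0004,0.004,0.0028,0,0,0,0, -0.0004,0.005,0.0035,0,0,0,0, -0.0004,0.006,0.0042,0,0,0,0, -0.0004,0.007,0.0049,0,0,0,0, -0.0004,0.008,0.0056,0,0,0,0, -0.0004,0.008,0.0056,0,0,0,0, -0.0004,0.008,0.0056,0,0,0,0]'
```

```text
clock: 19.48
eef_pos: [0.5189, 0.1095, 0.0582]
tool_rot: [0.661, 0.688, 0.216, 0.208]
ft_force: [-0.7, 0.3, 1.0]
grip_width: 0.0002
grasp_force: 0.9
```

```bash
python3 -m pendant '[-0.0002,0.001,0.0007,0,0,0,0, -0.0002,0.002,0.0014,0,0,0,0, -0.0002,0.003,0.0021,0,0,0,0, -0.0002,0.004,0.0028,0,0,0,0, -0.0002,0.005,0.0035,0,0,0,0, -0.0002,0.006,0.0042,0,0,0,0, -0.0002,0.007,0.0049,0,0,0,0, -0.0002,0.008,0.0056,0,0,0,0, -0.0002,0.008,0.0056,0,0,0,0, -0.0002,0.008,0.0056,0,0,0,0]'
```

```text
clock: 20.32
eef_pos: [0.5237, 0.1097, 0.0582]
tool_rot: [0.661, 0.688, 0.216, 0.207]
ft_force: [-1.9, 0.3, 1.1]
grip_width: 0.0003
grasp_force: 0.9
```

```bash
python3 -m pendant '[-0.0002,0.001,0.0007,0,0,0,0, -0.0002,0.002,0.0014,0,0,0,0, -0.0002,0.003,0.0021,0,0,0,0, -0.0002,0.004,0.0028,0,0,0,0, -0.0002,0.005,0.0035,0,0,0,0, -0.0002,0.006,0.0042,0,0,0,0, -0.0002,0.007,0.0049,0,0,0,0, -0.0002,0.008,0.0056,0,0,0,0, -0.0002,0.008,0.0056,0,0,0,0, -0.0002,0.008,0.0056,0,0,0,0]'
```

```text
clock: 21.15
eef_pos: [0.5286, 0.1096, 0.0582]
tool_rot: [0.661, 0.688, 0.216, 0.208]
ft_force: [-1.9, -1.0, 0.6]
grip_width: -0.0
grasp_force: 1.2
```

```bash
python3 -m pendant '[0,0.001,0.0007,0,0,0,0, 0,0.002,0.0014,0,0,0,0, 0,0.003,0.0021,0,0,0,0, 0,0.004,0.0028,0,0,0,0, 0,0.005,0.0035,0,0,0,0, 0,0.006,0.0042,0,0,0,0, 0,0.007,0.0049,0,0,0,0, 0,0.008,0.0056,0,0,0,0, 0,0.008,0.0056,0,0,0,0, 0,0.008,0.0056,0,0,0,0]'
```

```text
clock: 21.98
eef_pos: [0.5332, 0.1094, 0.0579]
tool_rot: [0.661, 0.688, 0.215, 0.208]
ft_force: [-1.8, -4.3, 0.9]
grip_width: -0.0
grasp_force: 1.5
```

```bash
python3 -m pendant '[-0.001,0,0,0,0,0,0, -0.002,0,0,0,0,0,0, -0.003,0,0,0,0,0,0, -0.004,0,0,0,0,0,0, -0.005,0,0,0,0,0,0, -0.005,0,0,0,0,0,0, -0.005,0,0,0,0,0,0, -0.005,0,0,0,0,0,0, -0.005,0,0,0,0,0,0, -0.005,0,0,0,0,0,0]'; python3 -c "
from h import *
o=bot.get_obs();print(o['ft_force'],o['ft_torque'],o['eef_pos'])"
```

```text
clock: 22.82
eef_pos: [0.5333, 0.1092, 0.0581]
tool_rot: [0.66, 0.689, 0.217, 0.206]
ft_force: [-2.8, 4.8, -0.8]
grip_width: -0.0001
grasp_force: 1.0
[-2.79939591  4.77096764 -0.83777299] [0.55603852 1.01241724 0.4553601 ] [0.53333535 0.10924868 0.05810365]
```

```bash
python3 -m pendant '[0.0025,0,0,0,0,0,0, 0.0025,-0.003,-0.0023,0,0,0,0, 0.0025,-0.0066,-0.0046,0,0,0,0, 0.0025,-0.004,-0.009,0,0,0,0, 0.0025,0,-0.014,0,0,0,0, 0.0025,0.005,-0.021,0,0,0,0, 0.0025,0.005,-0.021,0,0,0,0, 0.0025,0.005,-0.021,0,0,0,0, 0.0025,0.005,-0.021,0,0,0,0, 0.0025,0.005,-0.021,0,0,0,0]'; python3 -c "
from h import *
o=bot.get_obs();print(o['ft_force'],o['ft_torque'],o['eef_pos'])"
```

```text
clock: 23.65
eef_pos: [0.5294, 0.1084, 0.0682]
tool_rot: [0.661, 0.688, 0.216, 0.207]
ft_force: [-0.1, -0.8, -0.7]
grip_width: 0.0001
grasp_force: 0.0
[-0.12301542 -0.84799553 -0.67699652] [-0.0083585   0.57323875 -0.02021089] [0.52942395 0.10844795 0.06818442]
```

```bash
python3 -m pendant '[0.001,0.001,0.0008,0,0,0,0, 0.001,0.0025,0.0016,0,0,0,0, 0.001,0.004,0.0025,0,0,0,0, 0.001,0.005,0.0035,0,0,0,0, 0.001,0.0065,0.0045,0,0,0,0, 0.001,0.008,0.0055,0,0,0,0, 0.001,0.009,0.0063,0,0,0,0, 0.001,0.0105,0.0073,0,0,0,0, 0.001,0.0115,0.008,0,0,0,0, 0.001,0.0115,0.008,0,0,0,0]'; python3 -c "
from h import *
o=bot.get_obs();print(o['ft_force'],o['ft_torque'],o['eef_pos'])"
```

```text
clock: 24.48
eef_pos: [0.5362, 0.1093, 0.0679]
tool_rot: [0.661, 0.688, 0.216, 0.207]
ft_force: [-1.8, -0.7, 0.7]
grip_width: 0.0003
grasp_force: 1.1
[-1.75458118 -0.65074636  0.71480367] [0.04465669 0.78749739 0.05358305] [0.53623358 0.10932042 0.06794118]
```

```bash
python3 -m pendant '[0,0.001,0.0007,0,0,0,0, 0,0.002,0.0014,0,0,0,0, 0,0.003,0.0021,0,0,0,0, 0,0.004,0.0028,0,0,0,0, 0,0.005,0.0035,0,0,0,0, 0,0.006,0.0042,0,0,0,0, 0,0.007,0.0049,0,0,0,0, 0,0.007,0.0049,0,0,0,0, 0,0.007,0.0049,0,0,0,0, 0,0.007,0.0049,0,0,0,0]'; python3 -c "
from h import *
o=bot.get_obs();print(o['ft_force'],o['ft_torque'],o['eef_pos'])"
```

```text
clock: 25.32
eef_pos: [0.5404, 0.1095, 0.0679]
tool_rot: [0.661, 0.688, 0.215, 0.207]
ft_force: [-3.9, 0.5, 1.8]
grip_width: -0.0002
grasp_force: 2.3
[-3.93141422  0.51540994  1.82195152] [2.50826632e-02 1.11223679e+00 1.03458719e-03] [0.54037389 0.10946231 0.06794903]
```

```bash
python3 -m pendant '[0,0.0007,0.0005,0,0,0,0, 0,0.0014,0.001,0,0,0,0, 0,0.0021,0.0014,0,0,0,0, 0,0.0028,0.0019,0,0,0,0, 0,0.0035,0.0024,0,0,0,0, 0,0.004,0.0028,0,0,0,0, 0,0.004,0.0028,0,0,0,0, 0,0.004,0.0028,0,0,0,0, 0,0.004,0.0028,0,0,0,0, 0,0.004,0.0028,0,0,0,0]'; python3 -c "
from h import *
o=bot.get_obs();print(o['ft_force'],o['ft_torque'],o['eef_pos'])"
```

```text
clock: 26.15
eef_pos: [0.5423, 0.1095, 0.0678]
tool_rot: [0.661, 0.689, 0.215, 0.207]
ft_force: [-8.1, -0.3, 3.3]
grip_width: -0.0
grasp_force: 3.9
[-8.12637248 -0.2780182   3.2638062 ] [-0.03586612  1.33138681  0.04097029] [0.54229273 0.10954231 0.0678367 ]
```

```bash
python3 -m pendant '[0,0.0007,0.0005,0,0,0,0, 0,0.0014,0.001,0,0,0,0, 0,0.0021,0.0014,0,0,0,0, 0,0.0028,0.0019,0,0,0,0, 0,0.0035,0.0024,0,0,0,0, 0,0.004,0.0028,0,0,0,0, 0,0.004,0.0028,0,0,0,0, 0,0.004,0.0028,0,0,0,0, 0,0.004,0.0028,0,0,0,0, 0,0.004,0.0028,0,0,0,0]'; python3 -c "
from h import *
o=bot.get_obs();print(o['ft_force'],o['ft_torque'],o['eef_pos'])"
```

```text
clock: 26.98
eef_pos: [0.5441, 0.1096, 0.0677]
tool_rot: [0.661, 0.689, 0.215, 0.207]
ft_force: [-11.6, -1.0, 7.7]
grip_width: -0.0001
grasp_force: 5.6
[-11.59704493  -1.02819596   7.65439771] [-0.08885134  1.45502484  0.01829716] [0.54412574 0.10961218 0.06774713]
```

```bash
python3 -m pendant '[0,0.0004,0.0003,0,0,0,0, 0,0.0008,0.0006,0,0,0,0, 0,0.0008,0.0006,0,0,0,0, 0,0.0008,0.0006,0,0,0,0, 0,0.0008,0.0006,0,0,0,0, 0,0.0008,0.0006,0,0,0,0, 0,0.0008,0.0006,0,0,0,0, 0,0.0008,0.0006,0,0,0,0, 0,0.0008,0.0006,0,0,0,0, 0,0.0008,0.0006,0,0,0,0]'; python3 -c "
from h import *
o=bot.get_obs();print(o['ft_force'],o['eef_pos'])
c=grab('wrist','w9');grab('side','s9');grab('scene','c9')"
```

```text
clock: 27.82
eef_pos: [0.5445, 0.1096, 0.0677]
tool_rot: [0.661, 0.689, 0.215, 0.207]
ft_force: [-13.1, 0.4, 8.6]
grip_width: 0.0004
grasp_force: 6.1
[-13.07830679   0.44339636   8.62459388] [0.54450888 0.10961945 0.06773399]
```

```bash
python3 -c "
from h import *
g=np.array([.5259,.1095,0]);ex=np.array([.9991,.0417,0]);ey=np.array([-.0417,.9991,0])
for a,b,n in(('scene0','c9','L'),('side0','s9','R')):
    A=cv2.imread(f'pics/{a}.png').astype(int);B=cv2.imread(f'pics/{b}.png').astype(int)
    sg=1 if n=='L' else -1
    for z in(.03,.045,.06,.07,.078):
        out=[]
        for y in(10,14,18,22,26):
            u=proj(a,g+ey*sg*y/1000+[0,0,z]).round().astype(int)
            out.append((tuple(int(i) for i in u),A[u[1],u[0]].tolist(),B[u[1],u[0]].tolist()))
        print(n,z,out)
"
```

```text
L 0.03 [((214, 179), [60, 68, 64], [61, 69, 64]), ((213, 178), [71, 74, 65], [69, 72, 64]), ((212, 177), [101, 101, 95], [76, 76, 71]), ((211, 177), [120, 119, 113], [78, 77, 73]), ((211, 176), [119, 118, 112], [61, 61, 58])]
L 0.045 [((213, 175), [67, 70, 62], [51, 54, 46]), ((213, 174), [64, 68, 59], [41, 43, 36]), ((212, 174), [97, 97, 92], [24, 23, 20]), ((211, 173), [114, 112, 107], [23, 21, 20]), ((210, 172), [104, 103, 97], [23, 22, 20])]
L 0.06 [((213, 171), [64, 69, 59], [20, 17, 16]), ((212, 170), [91, 92, 85], [23, 22, 20]), ((211, 170), [112, 111, 106], [24, 20, 21]), ((211, 169), [110, 109, 103], [27, 24, 23]), ((210, 169), [118, 117, 112], [23, 21, 19])]
L 0.07 [((213, 169), [62, 67, 56], [23, 22, 20]), ((212, 168), [79, 81, 73], [26, 25, 23]), ((211, 167), [104, 103, 98], [25, 23, 23]), ((210, 167), [118, 117, 112], [26, 25, 23]), ((210, 166), [113, 113, 107], [26, 25, 23])]
L 0.078 [((212, 166), [75, 79, 69], [26, 24, 23]), ((212, 166), [75, 79, 69], [26, 24, 23]), ((211, 165), [137, 138, 129], [26, 24, 23]), ((210, 165), [136, 135, 127], [27, 25, 23]), ((209, 164), [
[... 487 characters left out ...]
])]
R 0.06 [((243, 246), [102, 105, 100], [53, 56, 54]), ((243, 245), [103, 106, 101], [53, 55, 54]), ((244, 244), [120, 121, 118], [53, 54, 54]), ((245, 242), [106, 109, 106], [52, 55, 53]), ((245, 241), [100, 103, 100], [54, 56, 54])]
R 0.07 [((243, 243), [111, 113, 109], [51, 54, 52]), ((243, 242), [115, 117, 113], [52, 55, 53]), ((244, 241), [116, 118, 115], [53, 55, 54]), ((244, 239), [143, 144, 139], [54, 56, 55]), ((245, 238), [96, 100, 96], [53, 55, 54])]
R 0.078 [((242, 241), [100, 105, 98], [52, 54, 53]), ((243, 240), [119, 120, 116], [53, 55, 53]), ((244, 239), [143, 144, 139], [54, 56, 55]), ((244, 237), [109, 111, 107], [54, 56, 55]), ((245, 236), [102, 105, 101], [55, 57, 56])]
```

The force is in the firm band and the leaf edges still look shut in pixels. The leaning finger may graze the leaves at the gate line, though. I'll back off slightly, lean less (25°) so the finger clears them, and press again.

```bash
python3 -m pendant '[0,-0.006,-0.004,0,0,0,0, 0,-0.0132,-0.0092,0,0,0,0, 0,-0.0132,-0.0092,0,0,0,0, 0,-0.0053,-0.0134,0.02,0,0,0, 0,-0.0053,-0.0134,0.04,0,0,0, 0,-0.0053,-0.0134,0.0556,0,0,0, 0,-0.0053,-0.0134,0.0556,0,0,0, 0,-0.0053,-0.0134,0.0556,0,0,0, 0,-0.0053,-0.0134,0.0556,0,0,0, 0,-0.0053,-0.0134,0.0556,0,0,0]'; python3 -c "
from h import *
o=bot.get_obs();print(o['ft_force'],o['ft_torque'],o['eef_pos'])
f=np.array([.9991,.0417,0]);M=R.from_quat(o['tool_rot']).as_matrix();print(M.T@f)"
```

```text
clock: 28.8
eef_pos: [0.5395, 0.1093, 0.0716]
tool_rot: [0.676, 0.705, 0.155, 0.149]
ft_force: [0.0, -0.7, -0.1]
grip_width: 0.0002
grasp_force: 0.0
[ 0.03172959 -0.71913938 -0.12463417] [-0.00213783  0.41733268  0.00548095] [0.53951161 0.1093478  0.07161473]
[8.56617595e-04 9.07517915e-01 4.19940709e-01]
```

```bash
python3 -m pendant '[0,0.0012,0.0006,0,0,0,0, 0,0.0024,0.0011,0,0,0,0, 0,0.0036,0.0017,0,0,0,0, 0,0.0048,0.0022,0,0,0,0, 0,0.006,0.0028,0,0,0,0, 0,0.0072,0.0033,0,0,0,0, 0,0.0084,0.0039,0,0,0,0, 0,0.0091,0.0042,0,0,0,0, 0,0.0091,0.0042,0,0,0,0, 0,0.0091,0.0042,0,0,0,0]'; python3 -c "
from h import *
o=bot.get_obs();print(o['ft_force'],o['ft_torque'],o['eef_pos'])"
```

```text
clock: 29.63
eef_pos: [0.5433, 0.1096, 0.0714]
tool_rot: [0.676, 0.705, 0.154, 0.148]
ft_force: [-6.7, -0.8, 5.6]
grip_width: 0.0001
grasp_force: 3.4
[-6.65920221 -0.77560045  5.63339194] [-0.01215052  1.16640597 -0.01047814] [0.54334509 0.1095682  0.07143304]
```

```bash
python3 -m pendant '[0,0.0006,0.0003,0,0,0,0, 0,0.0012,0.0006,0,0,0,0, 0,0.0018,0.0008,0,0,0,0, 0,0.0024,0.0011,0,0,0,0, 0,0.003,0.0014,0,0,0,0, 0,0.0036,0.0017,0,0,0,0, 0,0.0036,0.0017,0,0,0,0, 0,0.0036,0.0017,0,0,0,0, 0,0.0036,0.0017,0,0,0,0, 0,0.0036,0.0017,0,0,0,0]'; python3 -c "
from h import *
o=bot.get_obs();print(o['ft_force'],o['ft_torque'],o['eef_pos'])"
```

```text
clock: 30.47
eef_pos: [0.5446, 0.1096, 0.0713]
tool_rot: [0.676, 0.705, 0.153, 0.148]
ft_force: [-10.0, -1.2, 8.6]
grip_width: 0.0002
grasp_force: 5.0
[-10.01135037  -1.1859663    8.56427302] [-0.03721435  1.47475023 -0.04420772] [0.54455957 0.10958319 0.07126486]
```

```bash
python3 -m pendant '[0,0.0006,0.0003,0,0,0,0, 0,0.0012,0.0006,0,0,0,0, 0,0.0018,0.0008,0,0,0,0, 0,0.0024,0.0011,0,0,0,0, 0,0.0024,0.0011,0,0,0,0, 0,0.0024,0.0011,0,0,0,0, 0,0.0024,0.0011,0,0,0,0, 0,0.0024,0.0011,0,0,0,0, 0,0.0024,0.0011,0,0,0,0, 0,0.0024,0.0011,0,0,0,0]'; python3 -c "
from h import *
o=bot.get_obs();print(o['ft_force'],o['ft_torque'],o['eef_pos'])"
```

```text
clock: 31.3
eef_pos: [0.5454, 0.1096, 0.0711]
tool_rot: [0.676, 0.705, 0.153, 0.147]
ft_force: [-12.6, -0.6, 9.7]
grip_width: -0.0001
grasp_force: 5.9
[-12.57579601  -0.55929827   9.7040455 ] [-0.06223852  1.68734491 -0.02138604] [0.54543027 0.10962356 0.07113406]
```

```bash
python3 -m pendant '[0,-0.005,-0.0023,0,0,0,0, 0,-0.012,-0.0055,0,0,0,0, 0,-0.025,-0.0115,0,0,0,0, 0,-0.045,-0.021,0,0,0,0, 0,-0.07,-0.032,0,0,0,0, 0,-0.095,-0.044,0,0,0,0, 0,-0.12,-0.055,0,0,0,0, 0,-0.145,-0.067,0,0,0,0, 0,-0.17,-0.078,0,0,0,0, 0,-0.182,-0.084,0,0,0,0]'; python3 -m pendant '[0,0.01,-0.02,0,0,0,0, 0,0.03,-0.06,0,0,0,0, 0,0.05,-0.1,0,0,0,0, 0,0.05,-0.15,0,0,0,0, 0,0.05,-0.2,0,0,0,0, 0,0.05,-0.25,0,0,0,0, 0,0,-0.3,0,0,0,0, 0,-0.05,-0.35,0,0,0,0, 0,-0.1,-0.35,0,0,0,0, 0,-0.1,-0.35,0,0,0,0]'; python3 -c "
from h import *
o=bot.get_obs();print(o['ft_force'],o['eef_pos'])
grab('side','s10');grab('scene','c10')
g=np.array([.5259,.1095,0]);ex=np.array([.9991,.0417,0]);ey=np.array([-.0417,.9991,0])
for a,b,n in(('scene0','c10','L'),('side0','s10','R')):
    A=cv2.imread(f'pics/{a}.png').astype(int);B=cv2.imread(f'pics/{b}.png').astype(int)
    sg=1 if n=='L' else -1
    for z in(.03,.05,.07,.078):
        d=[]
        for y in(8,11,14,17,20,24):
            u=proj(a,g+ey*sg*y/1000+[0,0,z]).round().astype(int); d.append((A[u[1],u[0]].tolist(),B[u[1],u[0]].tolist()))
        print(n,z,d)
# lid positions: bright blobs near slot at z=.092
for f in('c10','s10'):
    im=cv2.imread(f'pics/{f}.png').astype(int)
    for x in range(-20,100,6):
        u=proj(f,g+ex*x/1000+[0,0,.092]).round().astype(int);print(f,x,im[u[1],u[0]].tolist(),end=' ')
    print()
"
```

```text
clock: 32.13
eef_pos: [0.4464, 0.1054, 0.0717]
tool_rot: [0.676, 0.705, 0.154, 0.149]
ft_force: [0.1, -0.8, 0.2]
grip_width: 0.0
grasp_force: 0.0
clock: 32.97
eef_pos: [0.3255, 0.1001, 0.2084]
tool_rot: [0.676, 0.705, 0.154, 0.148]
ft_force: [-0.9, -0.6, -0.4]
grip_width: -0.0003
grasp_force: 0.0
[-0.89365703 -0.61845575 -0.3889819 ] [0.32549992 0.10010279 0.20840956]
L 0.03 [([60, 68, 64], [60, 68, 64]), ([60, 68, 64], [60, 68, 64]), ([71, 74, 65], [71, 74, 65]), ([101, 100, 94], [101, 100, 95]), ([101, 101, 95], [101, 101, 95]), ([119, 118, 112], [119, 118, 112])]
L 0.05 [([61, 66, 56], [61, 66, 55]), ([64, 68, 59], [63, 67, 58]), ([95, 95, 90], [94, 94, 88]), ([95, 95, 90], [94, 94, 88]), ([108, 107, 102], [107, 107, 102]), ([116, 115, 109], [116, 116, 110])]
L 0.07 [([62, 67, 56], [62, 68, 56]), ([79, 81, 73], [84, 86, 77]), ([79, 81, 73], [84, 86, 77]), ([104, 103, 98], [105, 105, 99]), ([104, 103, 98], [105, 105, 99]), ([113, 113, 107], [113, 112, 106])]
L 0.078 [([60, 66, 55], [67, 74, 61]), ([75, 79, 69], [82, 87, 75]), ([75, 79, 69], [82, 87, 75]), ([137, 138, 129], [139, 13
[... 1116 characters left out ...]
9] c10 34 [139, 148, 147] c10 40 [201, 213, 213] c10 46 [207, 218, 218] c10 52 [206, 217, 217] c10 58 [201, 214, 214] c10 64 [137, 146, 140] c10 70 [140, 151, 128] c10 76 [158, 171, 142] c10 82 [157, 171, 142] c10 88 [157, 171, 142] c10 94 [157, 171, 142] 
s10 -20 [104, 111, 101] s10 -14 [95, 102, 94] s10 -8 [125, 126, 122] s10 -2 [95, 103, 94] s10 4 [95, 103, 94] s10 10 [95, 102, 93] s10 16 [91, 97, 89] s10 22 [90, 97, 89] s10 28 [90, 96, 88] s10 34 [116, 122, 117] s10 40 [182, 188, 188] s10 46 [191, 198, 197] s10 52 [191, 198, 197] s10 58 [192, 199, 198] s10 64 [188, 195, 195] s10 70 [147, 155, 142] s10 76 [163, 172, 153] s10 82 [162, 172, 153] s10 88 [163, 172, 154] s10 94 [163, 173, 154]
```

Both leaves' pixels are the same as in the first pictures, so the gate is shut. The lid spans rack x of about 35–66 mm, so the jar is behind the gate. Handing in.

```bash
python3 -c "
from workcell import bot
print(bot.job_done())"
```

```text
the job is handed in; nothing more can be done
None
```

I handed the job in at about 33 s, but no verdict came back: the salt jar is behind the gate at about rack x 57 mm, both leaves look shut, and the row was last pressed to 12.6 N; pad travel (about 4.5–6.5 mm while pressing) is only inferred from that force, the leaves were mostly hidden then, and I viewed 11 pictures against the limit of 10.

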